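# Fetch the weight from behind the wash bottles to press the lapping pads

## Task

The two stacked lapping pads must be pressed together, and the big knob weight for that stands behind the two wash bottles on the ringed mat. First stand both bottles upright on the plain steel plate, then set the big weight upright on the centre of the pads, and only then put each bottle back upright on the very ring of the mat where it stood at the start. Do not knock a bottle over, and leave the dropper bottle, the loupe and the small weight where they are.

Things in the scene. Friction and masses are not known exactly. Their poses are not given: they have to be found in the camera images.
- tall_bottle: The taller wash bottle, clear with colourless liquid and a small label on its body, 258 mm high over the nozzle, about 0.36 kg. Body diameter 69 mm up to 130 mm above its foot; above it a round collar of diameter 31 mm from 130 to 197 mm, best gripped there from above at about 180 mm; then a thin nozzle. Origin at the centre of its underside, z up. At the start it stands on one of the two large rings of the mat, which one varies.
- short_bottle: The shorter wash bottle, no label, with pale green liquid, 237 mm high over the nozzle, about 0.28 kg. Body diameter 69 mm up to 118 mm above its foot; collar of diameter 31 mm from 118 to 181 mm, best gripped at about 168 mm; then a thin nozzle. Origin at the centre of its underside, z up. At the start it stands on the other large ring.
- big_weight: The big knob weight, brass-coloured, diameter 36 mm, 46 mm high, about 0.2 kg, a short cylinder (to about 25 mm) with a neck and knob on top. Origin at the centre of its underside, z up. At the start it stands behind the bottles (farther from the robot), so close (about 65 mm between centres) that a gripper's body cannot come down to it until they are gone.
- bottle_mat: Flat grey mat, 125 x 157 x 3 mm, fixed, with three thin white printed rings: two large (76 mm across, centres at x = -22, y = +41 and y = -41 mm in its frame) on which the bottles stand and a small one (44 mm across, at x = 27, y = 0) on which the weight stands. Origin at the centre of its underside, z up, y along the 157 mm side, x along the 125 mm side, away from the robot.
- side_plate: Plain stainless steel plate without rings, 100 x 157 x 3 mm, flat, fixed, room for both bottles side by side along its 157 mm side, 41 mm either side of its centre. Origin at the centre of its underside, z up, y along the 157 mm side.
- pads: Stack of two round dark rubber lapping pads, 114 mm across, 10 mm high, fixed on the bench. Origin at the centre of the underside, z up; its flat top is 10 mm above it.
- dropper: Bystander: small brown dropper bottle with white top, 30 mm across, 92 mm high, loose, stands at the left, beside the lapping machine. Origin at the centre of its underside.
- loupe: Bystander: black standing loupe, 40 mm across, 40 mm high, loose. Origin at the centre of its underside.
- small_weight: Bystander: the small silver knob weight, 28 mm across, 40 mm high, loose; not the one wanted. Origin at the centre of its underside.

How it is judged:
By the outcome, as a careful person would: the job done as asked, in the order asked, and still so for the second after the job is handed in, with the robot touching nothing.
It also fails if it takes over 112 s, if anything falls off the work surface, if the arm or the gripper's body presses on something with over 40 N, if the wrist force passes 120 N, or if a joint passes its speed limit or range.

## Robot

A 7-joint arm with a two-finger parallel gripper is mounted at the origin on a cart in front of the work surface, level with it; the furniture and walls round the work are solid. World frame = base frame: x ahead of the robot, y to its left, z up, the work surface at z = 0. Lengths are in m, angles in degrees, forces in N, time in s.
With the tool pointing down it reaches from about 0.4 to 0.9 m from the base axis. Payload 5.6 kg.
Tool frame: the origin (TCP) lies midway between the tips of the shut fingers; the grasp point (between the pads) lies behind it (ctrl.tcp_to_grasp is the z of the grasp point in the tool frame, in m); z points along the fingers, y is the line along which they close (so a half turn about z gives the same grasp; the last joint's range is limited). The gripper opens to 92 mm and grips with 3 to 60 N. Pads are 20 mm wide; open, the fingers measure 128 mm over their backs; the gripper's body (75 mm by 189 mm) begins 69 mm behind the grasp point.
Start: joints at [-79.297, 26.786, -0.665, 91.828, 0.344, 61.387, -3.226], TCP at [0.148, 0.633, 0.177] pointing down, gripper open.
Joint ranges: [-144.91, 144.91], [-17.63, 115.5], [-89.93, 88.59], [15.96, 139.68], [-74.01, 254.01], [8.47, 105.57], [-167.45, 167.45]. Speed limits (degrees/s): [147.25, 147.25, 180, 180, 180, 180, 180].

## Interface

Orientations are given as [roll, pitch, yaw] about the fixed x, y, z axes, in that order (R = Rz(yaw) Ry(pitch) Rx(roll)).
In Python, from plant import ctrl gives the robot as it stands.
- The arm moves only by the tool arm_command, never from a script. Its argument "steps" is a list that holds one entry, the list of rows, each a list of 6 numbers: the shift along the tool's x, y, z in mm, then the turn, a rotation vector about the tool's x, y, z in degrees. In form: [[[tx, ty, tz, wx, wy, wz], ...]]. A call has 1 to 8 rows; each row is the pose to reach, as a shift and turn from the pose commanded when the call began, along the tool's axes at that moment; what a row does not reach only later rows make up. A row lasts 1/12 s, in which the tool goes at most 41.7 mm and 7.16 degrees, less where a joint would pass 70% of its speed; a pose out of reach is approached as far as the arm can. A call with a gripper value outside its range is refused whole. "hand" is the opening in per cent of the stroke, from 0 (shut) to 100 (fully open), set as the call begins (left out, the last holds). The fingers move at their own pace and stop on an object; "grip_force" is the grip in N (left out, the last holds). Time passes only in rows, so rows that repeat a pose let the fingers close. It gives the time, the measured TCP pose, the force, the opening and the grip force at its end, in the units of the state.
- ctrl.state(): the state, without advancing time (a new reading comes with each control period).
- ctrl.snapshot(name): name is "scene" or "top"; returns the picture (384x512x3 uint8, red, green, blue); there is no depth.
- ctrl.camera_info(name): a dict with "vfov" (degrees; the focal length in pixels is half the picture's height over the tangent of half this angle, whatever the lens; pixels are square), "cx", "cy" (the principal point, pixels), "R" (3x3) and "t" (3): a world point X has camera coordinates R X + t. Camera axes: x right, y down, z forward; pixel columns grow to the right and rows downward; lengths in m; the calibration is good to about 2 mm. A picture is of the moment at which its call begins. camera_info takes no time and is no camera call.
- ctrl.hand_in(): hands the job in; it is judged then, once.
Trained networks look in the newest picture that a camera, given by its name, has taken for a name from the list of things; names that differ only in an ending like _2 or _b are one class to them, and where a whole thing is asked for, a point or a joint stands for the part that bears it (a point fixed in the world has none). Each returns a list of dicts, best first, with "p" (0 to 1); they miss things now and then, are a little off and sometimes report something else, mostly with a low value. They report only what shows in the picture. A call takes as long as a camera call.
- ctrl.search_frame(camera, target): "box" ([centre column, centre row, width, height] in pixels, round what is visible of it).
The state is a dict: "time": time; "joint_positions": joint angles; "dq": joint speeds; "tau": joint torques, N m; "tcp_pos": TCP position; "tcp_rot": TCP orientation; "contact_force": force on the tool from outside, world axes, zero at the start; "ft_torque": the same for the moment, N m; "opening": opening from 0.0 (shut) to 1.0 (fully open); "grasp_force": force on a finger pad.
Only numpy, scipy, OpenCV 4.12 (cv2) and the standard library are available. Lean on these libraries where they do the work, as an engineer would, in place of code of your own. Each camera call takes 0.05 s, during which the arm holds its last target. There are 200 camera calls.

## Working session

There is one attempt and no reset: what is moved stays moved. The work goes in short steps, Python scripts to look and compute and a tool call to move; the robot and the scene stay as the last step left them, time stands still between calls to the robot, and variables do not carry over. Pictures are saved under pics/ and viewed, at most 14 in all, crops included, and the job is handed in when it is done.

Besides the shell and the picture viewer there is one more tool, called as name(argument=value, ...) on one line, values as JSON. arm_command: Moves the arm, as the interface text tells. Its arguments: {"type":"object","properties":{"steps":{"type":"array","items":{"type":"array","items":{"type":"array","items":{"type":"number"}}}},"hand":{"type":"number"},"grip_force":{"type":"number"}},"required":["steps"]}

```bash
ls; mkdir -p pics; cat > h.py <<'E'
import numpy as np, cv2
from plant import ctrl
def ray(cam,u,v):
    c=ctrl.camera_info(cam); f=192/np.tan(np.radians(c["vfov"])/2)
    R=np.array(c["R"]);t=np.array(c["t"])
    d=R.T@np.array([(u-c["cx"])/f,(v-c["cy"])/f,1]); o=-R.T@t
    return o,d
def at(cam,u,v,z):
    o,d=ray(cam,u,v); return o+d*(z-o[2])/d[2]
def pix(cam,X):
    c=ctrl.camera_info(cam); f=192/np.tan(np.radians(c["vfov"])/2)
    p=np.array(c["R"])@np.array(X)+np.array(c["t"]); return np.array([c["cx"]+f*p[0]/p[2],c["cy"]+f*p[1]/p[2]])
def snap(cam,name):
    im=ctrl.snapshot(cam); cv2.imwrite(f"pics/{name}.png",im[:,:,::-1]); return im
E
python3 - <<'E'
from h import *
np.set_printoptions(precision=3,suppress=True)
print(ctrl.state(), ctrl.tcp_to_grasp)
for c in("scene","top"):
    i=ctrl.camera_info(c); print(c,i["vfov"],ray(c,256,192), [k for k in i])
    snap(c,c+"0")
    for n in "tall_bottle short_bottle big_weight bottle_mat side_plate pads dropper loupe small_weight".split():
        print(n,[(np.round(d["box"],1).tolist(),round(d["p"],2)) for d in ctrl.search_frame(c,n)[:3]])
E
```

```text
pics
{'time': 0.0, 'joint_positions': array([-79.297,  26.834,  -0.665,  91.882,   0.347,  61.387,  -3.225]), 'dq': array([ 0.112,  0.047,  0.047,  0.107, -0.153, -0.019,  0.127]), 'tau': array([ -0.   , -52.057,  -0.013, -24.375,  -0.057,   0.017,   0.   ]), 'tcp_pos': array([0.148, 0.632, 0.176]), 'tcp_rot': array([-179.899,    0.01 ,  166.833]), 'contact_force': array([-0.348, -0.374, -0.171]), 'ft_torque': array([-0.055, -0.026,  0.02 ]), 'grasp_force': 0.0, 'opening': 0.9999781840924354} -0.0187
scene 48.87020223011274 (array([ 1.18 , -0.254,  0.869]), array([-0.576, -0.038, -0.817])) ['vfov', 'cx', 'cy', 'R', 't']
tall_bottle [([282.1, 129.4, 31.8, 81.4], 0.93)]
short_bottle [([315.1, 137.2, 33.7, 80.9], 0.84)]
big_weight [([296.1, 172.8, 17.3, 15.4], 0.46)]
bottle_mat [([293.6, 171.9, 60.3, 46.2], 0.7)]
side_plate [([209.1, 179.1, 61.3, 31.8], 0.88)]
pads [([286.6, 215.4, 45.8, 30.4], 0.92)]
dropper [([343.4, 150.2, 9.3, 32.3], 0.54)]
loupe [([228.6, 221.2, 21.3, 18.9], 0.74)]
small_weight []
top 42.173421668862304 (array([ 0.45 , -0.281,  1.245]), array([ 0.156,  0.003, -0.988])) ['vfov', 'cx', 'cy', 'R', 't']
tall_bottle [([236.9, 266.2, 32.7, 31.8], 0.79)]
short_bottle [([202.2, 255.9, 37.2, 33.5], 0.9)]
big_weight [([225.3, 243.9, 11.6, 16.9], 0.7), ([316.3, 240.2, 67.4, 48.3], 0.64)]
bottle_mat [([224.3, 256.2, 65.0, 59.1], 0.64)]
side_plate [([315.5, 240.3, 61.3, 45.2], 0.71)]
pads [([231.8, 190.9, 43.1, 44.1], 0.78)]
dropper [([176.4, 269.6, 15.5, 10.2], 0.69)]
loupe [([285.5, 176.7, 11.7, 19.8], 0.57)]
small_weight [([212.3, 147.8, 13.7, 14.5], 0.41)]
```

```bash
python3 - <<'E'
from h import *
s=cv2.imread("pics/scene0.png");t=cv2.imread("pics/top0.png")
cv2.imwrite("pics/s_c.png",cv2.resize(s[60:260,160:400],None,fx=3.3,fy=3,interpolation=cv2.INTER_CUBIC))
cv2.imwrite("pics/t_c.png",cv2.resize(t[120:320,140:380],None,fx=3,fy=3,interpolation=cv2.INTER_CUBIC))
E
```

```text
(no output)
```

View pics/s_c.png

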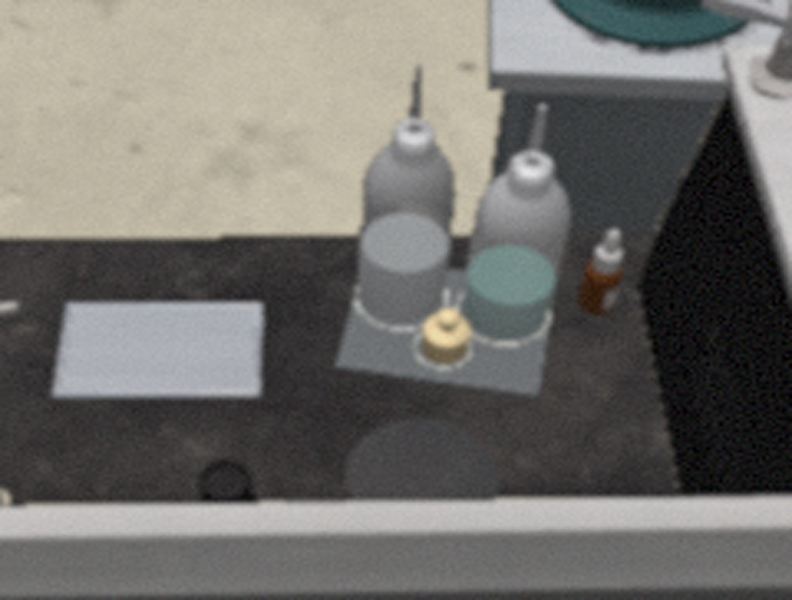

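View pics/t_c.png

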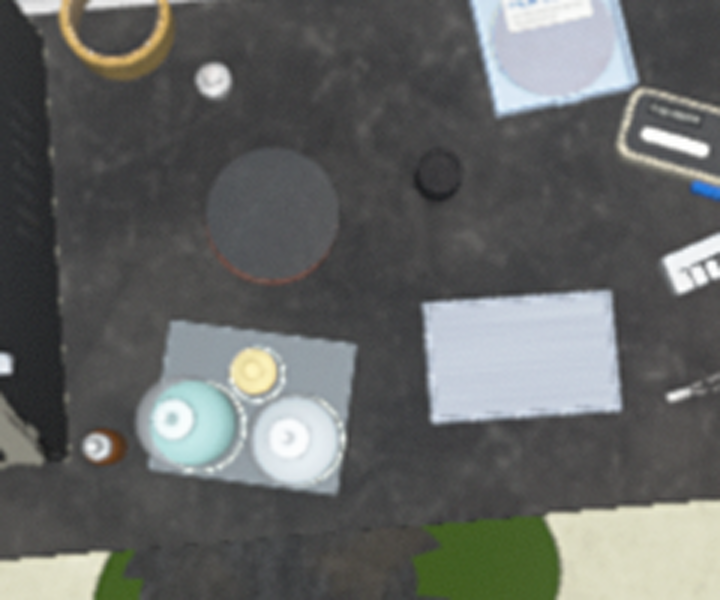

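View pics/top0.png

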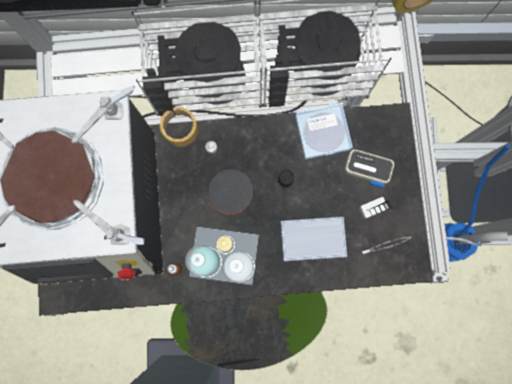

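```bash
python3 - <<'E'
from h import *
np.set_printoptions(precision=4,suppress=True)
f=lambda p:(p[0]/3+140-1/3,p[1]/3+120-1/3)
def rect(c,n):
    P=np.array([at("top",*f(p),.003) for p in c])[:,:2]
    e=P[1]-P[0]+P[2]-P[3]; g=P[0]-P[3]+P[1]-P[2]
    print(n,"centre",P.mean(0),"long",np.linalg.norm(e)/2,"short",np.linalg.norm(g)/2,"yaw",np.degrees(np.arctan2(-e[1],-e[0]))-90,np.degrees(np.arctan2(g[1],g[0])),"\n",P)
    return P.mean(0),g/np.linalg.norm(g),-e/np.linalg.norm(e)
c,x,y=rect([(172,320),(356,346),(338,494),(150,470)],"mat")
for s in(1,-1): 
    X=np.r_[c-.022*x+s*.041*y,.003]; print("ring",X, [pix("top",X+[0,0,h]) for h in(0,.2)],[pix("scene",X+[0,0,h]) for h in(0,.2)])
X=np.r_[c+.027*x,.003];print("small",X,pix("top",X),pix("scene",X))
c,x,y=rect([(423,303),(610,291),(620,410),(433,422)],"plate")
for s in(1,-1): print(c+s*.041*y)
print("pads",at("top",*f((272,214)),.01), at("scene",286.6,214,.01))
print("weight knob",at("top",*f((255,369)),.049))
print("green cap",at("top",*f((174,420)),.185),"tall cap",at("top",*f((289,437)),.2))
print("drop",at("top",*f((96,446)),.09),"loupe",at("top",*f((438,174)),.04),"sw",at("top",*f((214,80)),.04))
print("top of lapper",[at("top",u,v,.2) for u,v in((132,100),(155,275))],"surface edge",at("top",60,300,0),at("top",128,272,.1))
print("scene: tall cap",at("scene",160+413/3.3,60+128/3,.2),"green",at("scene",160+531/3.3,60+160/3,.184))
E
```

```text
mat centre [ 0.4877 -0.1974] long 0.1556901694471426 short 0.12381769147219626 yaw -7.945798464091567 -7.597622738260213 
 [[ 0.5605 -0.1288]
 [ 0.5377 -0.2823]
 [ 0.4162 -0.2667]
 [ 0.4365 -0.1118]]
ring [ 0.4716 -0.1539  0.003 ] [array([206.7624, 261.9699]), array([196.9567, 260.3438])] [array([311.5435, 164.2106]), array([320.9227, 108.0853])]
ring [ 0.4603 -0.2351  0.003 ] [array([239.4867, 266.3894]), array([235.9266, 265.6061])] [array([280.8038, 159.3995]), array([284.8709, 103.01  ])]
small [ 0.5145 -0.201   0.003 ] [225.744  244.5326] [293.4285 176.2629]
plate centre [ 0.5284 -0.4195] long 0.15541277821957844 short 0.0989599862312607 yaw 3.3113535286914697 3.553890940283165 
 [[ 0.5733 -0.3385]
 [ 0.5823 -0.4945]
 [ 0.4835 -0.4998]
 [ 0.4745 -0.3454]]
[ 0.526  -0.3786]
[ 0.5308 -0.4605]
pads [ 0.6483 -0.2128  0.01  ] [ 0.6349 -0.2163  0.01  ]
weight knob [ 0.5166 -0.2013  0.049 ]
green cap [ 0.4734 -0.1532  0.185 ] tall cap [ 0.4609 -0.2351  0.2   ]
drop [ 0.456  -0.0818  0.09  ] loupe [ 0.6756 -0.3505  0.04  ] sw [ 0.7561 -0.1664  0.04  ]
top of lapper [array([ 0.8207, -0.0083,  0.2   ]), array([ 0.4418, -0.0662,  0.2   ])] surface edge [0.3803 0.2092 0.    ] [0.4481 0.0164 0.1   ]
scene: tall cap [ 0.4559 -0.2344  0.2   ] green [ 0.4685 -0.1515  0.184 ]
```

View pics/scene0.png

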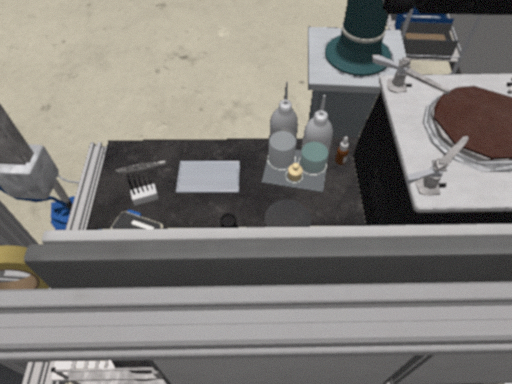

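```bash
cat >> h.py <<'E'
from scipy.spatial.transform import Rotation as Ro
def tri(a,b):
    o1,d1=ray("top",*a);o2,d2=ray("scene",*b)
    s=np.linalg.lstsq(np.c_[d1,-d2],o2-o1,rcond=None)[0]; p=o1+s[0]*d1;q=o2+s[1]*d2
    return (p+q)/2,np.linalg.norm(p-q)
def rows(*wps):
    "wps: world (x,y,z,yaw) -> tool frame row [mm,deg] from commanded pose ~ current state"
    st=ctrl.state(); R0=Ro.from_euler("xyz",st["tcp_rot"],degrees=True)
    for w in wps:
        d=R0.inv().apply(np.array(w[:3])-st["tcp_pos"])*1000
        r=(R0.inv()*Ro.from_euler("xyz",[180,0,w[3]],degrees=True)).as_rotvec(degrees=True)
        print(w,np.round(d,1).tolist(),np.round(r,1).tolist(),"rows>=",np.ceil(max(np.linalg.norm(d)/41.7,np.linalg.norm(r)/7.16)))
E
python3 - <<'E'
from h import *
np.set_printoptions(precision=3,suppress=True)
print("far corner",tri((130,95),(418,212)));print("near",tri((137,268),(384,92)))
print("foot of dropper cap", tri((140+96/3,120+446/3),(160+612/3.3,60+235/3)))
print("lever arms",tri((110,110),(432,185)),tri((118,240),(400,85)))
print("machine foot",at("top",140+65/3,120+450/3,0))
rows((.148,.633,.45,166.8),(.44,.2,.45,120),(.45,-.2,.35,82))
E
python3 - <<'E'
import cv2
s=cv2.imread("pics/scene0.png")
cv2.imwrite("pics/s_m.png",cv2.resize(s[0:240,300:512],None,fx=2.5,fy=2.5,interpolation=cv2.INTER_CUBIC))
E
```

```text
far corner (array([ 0.799, -0.023,  0.295]), np.float64(0.010506368284118045))
near (array([ 0.457, -0.03 ,  0.243]), np.float64(0.01662948257263045))
foot of dropper cap (array([ 0.455, -0.081,  0.09 ]), np.float64(0.0036280815332716924))
lever arms (array([0.76 , 0.004, 0.317]), np.float64(0.00046985573890387226)) (array([ 0.509, -0.014,  0.308]), np.float64(0.005265273198047891))
machine foot [ 0.452 -0.041  0.   ]
(0.148, 0.633, 0.45, 166.8) [0.1, 0.1, -272.8] [0.0, 0.0, 0.0] rows>= 7.0
(0.44, 0.2, 0.45, 120) [-382.9, -355.0, -272.8] [0.0, 0.0, 46.8] rows>= 15.0
(0.45, -0.2, 0.35, 82) [-483.7, -742.2, -172.8] [0.0, 0.0, 84.8] rows>= 22.0
```

View pics/s_m.png

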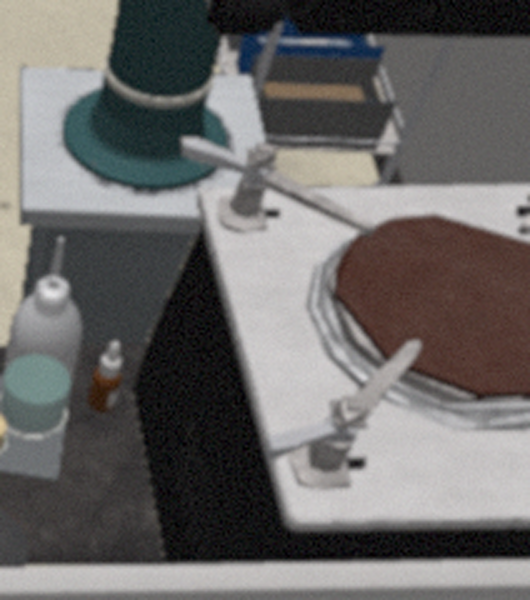

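The front edge of the lapping machine is at about x 0.44, its right side at about y −0.03, and it is about 0.3 m high. The rings fit where the bottle caps are: tall at (0.460, −0.235) and short at (0.472, −0.154). I'll raise the arm, then swing across.

arm_command(steps=[[[0,0,-40,0,0,0],[0,0,-81,0,0,0],[0,0,-122,0,0,0],[0,0,-163,0,0,0],[0,0,-204,0,0,0],[0,0,-245,0,0,0],[0,0,-280,0,0,0],[-10,-35,-285,0,0,4]]], hand=100, grip_force=20)

```text
time: 1.67
tcp_pos: [0.1489, 0.6033, 0.4672]
tcp_rot: [179.4, -0.1, 163.0]
contact_force: [0.3, -0.9, 0.5]
opening: 1.001
grasp_force: 0.0
```

```bash
python3 - <<'E'
from h import *
print(ctrl.state()["joint_positions"])
rows((.27,.39,.46,144),(.29,.36,.46,140),(.42,.1,.46,115))
E
```

```text
[-79.74258795  16.11696473   0.77278603  70.44603225  -0.28099502
  92.78639409  -6.02034363]
(0.27, 0.39, 0.46, 144) [-178.2, -168.7, 4.9] [0.6, -0.2, 19.0] rows>= 6.0
(0.29, 0.36, 0.46, 140) [-206.1, -191.5, 4.6] [0.6, -0.3, 23.0] rows>= 7.0
(0.42, 0.1, 0.46, 115) [-406.5, -402.1, 1.8] [0.5, -0.4, 48.0] rows>= 14.0
```

arm_command(steps=[[[-28,-26,3,0,0,3],[-56,-53,3,0,0,6],[-84,-79,4,0,0,9],[-112,-105,4,0,0,12],[-140,-131,4,0.3,0,15],[-168,-157,4,0.6,0,19],[-196,-183,5,0.6,-0.3,22],[-224,-209,5,0.6,-0.3,26]]])

```text
time: 2.33
tcp_pos: [0.3026, 0.3289, 0.4573]
tcp_rot: [-179.5, 0.4, 136.7]
contact_force: [0.5, -0.2, 0.8]
opening: 0.997
grasp_force: 0.0
```

```bash
python3 - <<'E'
from h import *
print(ctrl.state()["joint_positions"])
rows((.42,.1,.45,115),(.435,.06,.44,111),(.46,-.235,.36,82))
E
```

```text
[-64.8343969   -3.39357622  12.133099    93.45557487   1.07497701
  90.38660692  -6.02898082]
(0.42, 0.1, 0.45, 115) [-242.4, -86.0, 9.7] [-0.4, 0.5, 21.7] rows>= 7.0
(0.435, 0.06, 0.44, 111) [-280.6, -104.8, 20.2] [-0.4, 0.5, 25.7] rows>= 8.0
(0.46, -0.235, 0.36, 82) [-500.6, -301.6, 103.4] [-0.2, 0.6, 54.7] rows>= 15.0
```

arm_command(steps=[[[-35,-13,2,0,0,3],[-70,-26,4,0,0,6],[-105,-39,6,0,0,9],[-140,-52,8,0,0.5,12],[-175,-65,10,0,0.5,16],[-210,-78,12,0,0.5,19],[-245,-91,14,-0.4,0.5,22],[-280,-104,18,-0.4,0.5,26]]])

```text
time: 3.0
tcp_pos: [0.4357, 0.0611, 0.4428]
tcp_rot: [179.9, -0.0, 110.7]
contact_force: [1.7, -0.3, -0.2]
opening: 1.001
grasp_force: 0.0
```

```bash
python3 - <<'E'
from h import *
print(ctrl.state()["joint_positions"])
rows((.46,-.1,.41,96),(.46,-.235,.34,85))
E
```

```text
[-48.17938729  -6.88619671  32.3799618   97.34707107   3.65978472
  88.35950913   4.58273676]
(0.46, -0.1, 0.41, 96) [-159.3, -34.1, 32.7] [0.1, -0.0, 14.7] rows>= 4.0
(0.46, -0.235, 0.34, 85) [-285.6, -81.9, 102.5] [0.1, -0.0, 25.7] rows>= 8.0
```

arm_command(steps=[[[-36,-9,5,0,0,3],[-72,-18,13,0,0,6],[-108,-28,23,0,0,10],[-144,-38,35,0,0,13],[-180,-48,50,0,0,16],[-216,-58,67,0,0,19],[-250,-70,84,0,0,23],[-286,-82,97,0,0,26]]])

```text
time: 3.67
tcp_pos: [0.4598, -0.2347, 0.3447]
tcp_rot: [179.9, -0.0, 84.7]
contact_force: [0.8, 0.5, -0.7]
opening: 1.0
grasp_force: 0.0
```

```bash
python3 - <<'E'
from h import *
print(ctrl.state()["joint_positions"])
snap("scene","s1"); 
rows((.4605,-.235,.28,85),(.4605,-.235,.172,85))
E
```

```text
[-28.04841852   6.57252253  57.44222842 100.1810411   -5.77671992
  76.28610956  25.27949696]
(0.4605, -0.235, 0.28, 85) [7.8, 2.6, 62.7] [-0.1, 0.3, -0.9] rows>= 2.0
(0.4605, -0.235, 0.172, 85) [8.4, 2.9, 170.7] [-0.1, 0.3, -0.9] rows>= 5.0
```

View pics/s1.png

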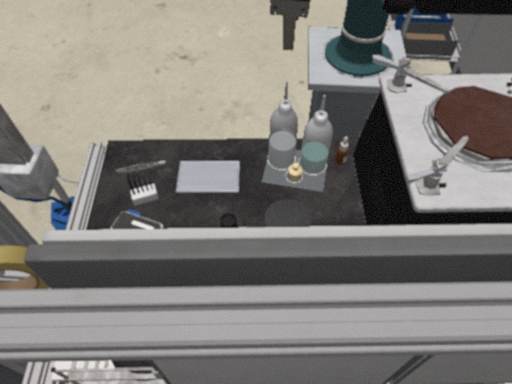

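The gripper is above the tall bottle, near pixel (290, 25), and nothing has moved. I'll lower it onto the collar.

arm_command(steps=[[[4,2,10,0,0,-0.5],[8,3,40,0,0.3,-0.9],[8,3,75,0,0.3,-0.9],[8,3,105,0,0.3,-0.9],[8,3,130,0,0.3,-0.9],[8,3,150,0,0.3,-0.9],[8,3,164,0,0.3,-0.9],[8,3,170,0,0.3,-0.9]]])

```text
time: 4.38
tcp_pos: [0.4633, -0.2237, 0.1733]
tcp_rot: [-179.8, -0.3, 85.9]
contact_force: [0.4, 0.1, -0.1]
opening: 0.999
grasp_force: 0.0
```

```bash
python3 - <<'E'
from h import *
snap("scene","s2");snap("top","t2");s=ctrl.state();print(s["tcp_pos"],s["tcp_rot"],s["contact_force"],s["joint_positions"])
a=cv2.imread("pics/s2.png")[40:200,230:370];b=cv2.imread("pics/t2.png")[200:320,150:290]
r=lambda x:cv2.resize(x,(400,480))
cv2.imwrite("pics/c2.png",np.hstack([r(a),r(b)]))
E
```

```text
[ 0.4638019  -0.22460152  0.17463636] [-179.92160623   -0.30719601   85.81709909] [0.73248974 0.13181814 0.11375659] [-21.23773687  18.5833182   53.13844921 113.075841   -17.97891804
  57.05666596  36.2980167 ]
```

View pics/c2.png

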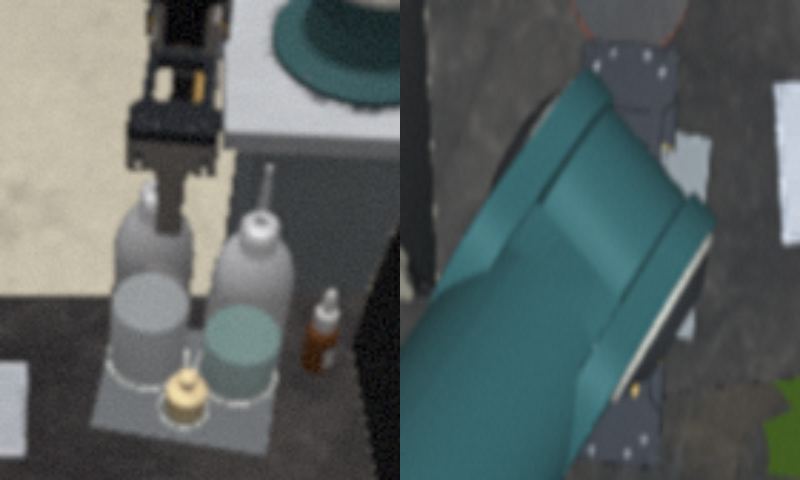

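The finger is about 10 mm to the +y side of the collar: pixel (170, 200) against the cap at (150, 195). The pose I read earlier was still in motion. I'll correct it and then close.

arm_command(steps=[[[-3,-1,1,0,0,0],[-7,-2,2,0,0,0],[-10.7,-2.5,2,0,0,-0.5],[-10.7,-2.5,2,0,-0.3,-0.8],[-10.7,-2.5,2,0,-0.3,-0.8],[-10.7,-2.5,2,0,-0.3,-0.8]]])

```text
time: 4.98
tcp_pos: [0.4609, -0.2362, 0.1736]
tcp_rot: [179.9, 0.0, 86.5]
contact_force: [-0.2, 0.3, -0.6]
opening: 0.997
grasp_force: 0.0
```

arm_command(steps=[[[0,0,0,0,0,0],[0,0,0,0,0,0],[0,0,0,0,0,0],[0,0,0,0,0,0],[0,0,0,0,0,0],[0,0,0,0,0,0],[0,0,0,0,0,0],[0,0,0,0,0,0]]], hand=0, grip_force=20)

```text
time: 5.65
tcp_pos: [0.4607, -0.2363, 0.1733]
tcp_rot: [180.0, 0.0, 86.5]
contact_force: [0.1, 0.1, -0.1]
opening: 0.441
grasp_force: 0.0
```

arm_command(steps=[[[0,0,0,0,0,0],[0,0,0,0,0,0],[0,0,0,0,0,0],[0,0,0,0,0,0],[0,0,0,0,0,0],[0,0,0,0,0,0]]], hand=0, grip_force=25)

```text
time: 6.15
tcp_pos: [0.4607, -0.2363, 0.1733]
tcp_rot: [180.0, 0.0, 86.5]
contact_force: [-0.3, 0.6, -1.2]
opening: 0.014
grasp_force: 0.0
```

```bash
python3 - <<'E'
from h import *
snap("scene","s3");s=ctrl.state();print(s["tcp_pos"],s["tcp_rot"],s["contact_force"],s["opening"],s["grasp_force"])
print(pix("scene",s["tcp_pos"]),pix("scene",[.4605,-.235,.2]))
a=cv2.imread("pics/s3.png")[40:200,230:370]
cv2.imwrite("pics/c3.png",cv2.resize(a,(525,600)))
E
```

```text
[ 0.4607472  -0.23626341  0.17330411] [1.79980508e+02 2.98190349e-02 8.65285012e+01] [0.00477808 0.28038944 0.10910545] 0.004679175151821897 0.0
[283.67056779 112.68873701] [284.83556461 104.07160393]
```

View pics/c3.png

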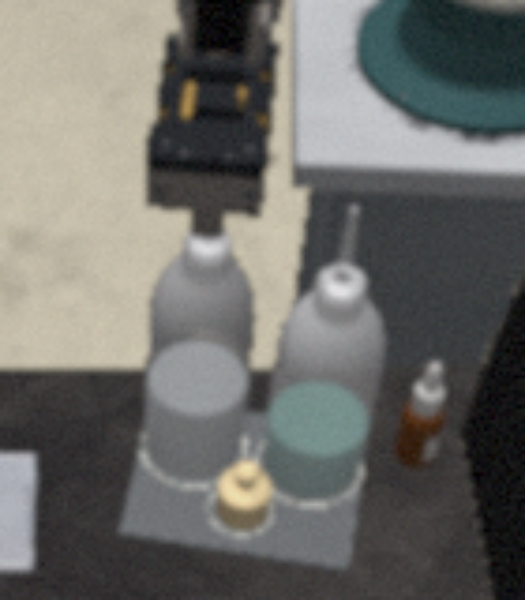

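```bash
python3 - <<'E'
from h import *
np.set_printoptions(precision=1,suppress=True)
p=lambda x,y,z:pix("scene",[x,y,z])
print("c2 +x fingertip inner/outer",p(.51,-.2246,.1746),p(.528,-.2246,.1746),"-x",p(.418,-.2246,.1746),"body",p(.4638+.0945,-.2246-.0375,.2626),p(.4638+.0945,-.2246+.0375,.2626))
print("c3 body bottom far",p(.555,-.2363-.0375,.261),p(.555,-.2363+.0375,.261),"near",p(.366,-.2363,.261),"fingertip front",p(.478,-.2363,.173),p(.478,-.2363,.2))
print("tall nozzle top",p(.4605,-.235,.261),"observed (278+? )", "t2 body corners", [pix("top",[.4638+s*.0945,-.2246+t*.0375,.27]) for s in(1,-1) for t in(1,-1)])
for n in("s0","scene0","s2","s3"):
    im=cv2.imread(f"pics/{n}.png")
    if im is None: continue
    cv2.imwrite(f"pics/z_{n}.png",cv2.resize(im[60:150,255:335],(264,600) if 0 else (264,297),interpolation=cv2.INTER_CUBIC))
cv2.imwrite("pics/c4.png",np.hstack([cv2.imread(f"pics/z_{n}.png") for n in("scene0","s2","s3")]))
E
```

```text
c2 +x fingertip inner/outer [288.3 127.9] [288.2 133.8] -x [289.1  99.8] body [271.9 114. ] [309.1 115.6]
c3 body bottom far [266.2 113.2] [303.2 114.8] near [286.7  55.4] fingertip front [283.5 118.1] [284.1 109.4]
tall nozzle top [286.4  83. ] observed (278+? ) t2 body corners [array([210. , 215.3]), array([248.1, 215.1]), array([209.5, 313.1]), array([248.5, 312.9])][ WARN:0@0.202] global loadsave.cpp:275 findDecoder imread_('pics/s0.png'): can't open/read file: check file path/integrity
```

View pics/c4.png

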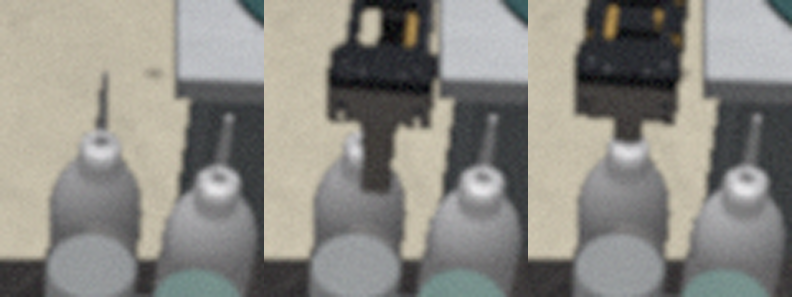

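```bash
python3 - <<'E'
from h import *
np.set_printoptions(precision=1,suppress=True)
p=lambda x,y,z:pix("scene",[x,y,z])
for dz in(0,.02,.04,.06): print(dz,"s1 +tip",p(.506,-.2428,.3427+dz),p(.523,-.2428,.3427+dz),"c2",p(.51,-.2246,.1746+dz),p(.528,-.2246,.1746+dz),"c3 tip",p(.4607,-.2363,.1733+dz),p(.475,-.2363,.1733+dz),"bodyfront c3",p(.555,-.2363,.261+dz))
im=cv2.imread("pics/s1.png")[0:100,240:340]
t=cv2.imread("pics/t2.png")[190:330,170:290]
cv2.imwrite("pics/c5.png",np.hstack([cv2.resize(im,(400,400),interpolation=cv2.INTER_CUBIC),cv2.resize(t,(343,400),interpolation=cv2.INTER_CUBIC)]))
E
```

```text
0 s1 +tip [284.2  65.2] [284.   70.9] c2 [288.3 127.9] [288.2 133.8] c3 tip [283.7 112.7] [283.5 117.1] bodyfront c3 [284.7 114. ]
0.02 s1 +tip [284.8  56.6] [284.5  62.3] c2 [288.9 121.6] [288.7 127.5] c3 tip [284.1 106.3] [283.9 110.7] bodyfront c3 [285.2 106.7]
0.04 s1 +tip [285.3  47.6] [285.1  53.3] c2 [289.4 115.1] [289.3 121. ] c3 tip [284.6  99.7] [284.4 104.1] bodyfront c3 [285.8  99.1]
0.06 s1 +tip [285.9  38.2] [285.7  43.9] c2 [290.  108.3] [289.9 114.3] c3 tip [285.1  92.9] [284.9  97.3] bodyfront c3 [286.4  91.2]
```

View pics/c5.png

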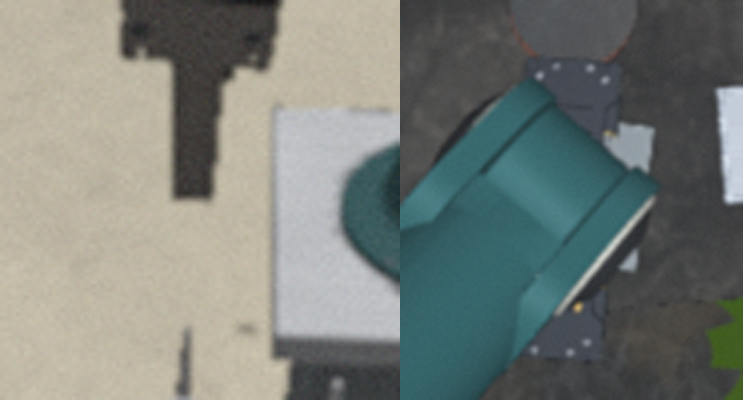

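In all three views the fingertips show about 40 mm higher than the reported TCP. They closed on the thin nozzle, above the collar; the bottle has not moved. I'll open and go down about 40 mm further, watching the force.

arm_command(steps=[[[0,0,0,0,0,0],[0,0,0,0,0,0],[0,0,0,0,0,0],[0,0,0,0,0,0],[0,0,0,0,0,0],[0,0,0,0,0,0],[0,0,0,0,0,0],[0,0,0,0,0,0]]], hand=100)

```text
time: 6.87
tcp_pos: [0.4608, -0.2362, 0.1733]
tcp_rot: [180.0, 0.0, 86.5]
contact_force: [0.1, 0.4, -0.0]
opening: 0.564
grasp_force: 0.0
```

arm_command(steps=[[[0,0,0,0,0,0],[0,0,0,0,0,0],[0,0,5,0,0,0],[0,0,10,0,0,0],[0,0,15,0,0,0],[0,0,20,0,0,0],[0,0,20,0,0,0]]])

```text
time: 7.45
tcp_pos: [0.46, -0.2359, 0.152]
tcp_rot: [-179.9, 0.0, 86.5]
contact_force: [-0.7, 0.2, -0.2]
opening: 0.997
grasp_force: 0.0
```

arm_command(steps=[[[0,0,4,0,0,0],[0,0,8,0,0,0],[0,0,12,0,0,0],[0,0,16,0,0,0],[0,0,18,0,0,0],[0,0,18,0,0,0],[0,0,18,0,0,0]]])

```text
time: 8.03
tcp_pos: [0.4607, -0.2363, 0.1352]
tcp_rot: [180.0, 0.0, 86.5]
contact_force: [0.6, -0.5, -0.1]
opening: 1.001
grasp_force: 0.0
```

```bash
python3 - <<'E'
from h import *
snap("scene","s4");s=ctrl.state();print(s["tcp_pos"],s["contact_force"],s["opening"],s["joint_positions"])
a=cv2.imread("pics/s4.png")[60:190,235:355]
cv2.imwrite("pics/c6.png",cv2.resize(a,(480,520),interpolation=cv2.INTER_CUBIC))
E
```

```text
[ 0.46084026 -0.23638259  0.13537698] [-0.64236185 -0.02881301  0.32610183] 0.9968305968336619 [-17.52267815  22.1616714   50.8578586  114.97293748 -21.58777704
  52.592794    41.19456217]
```

View pics/c6.png

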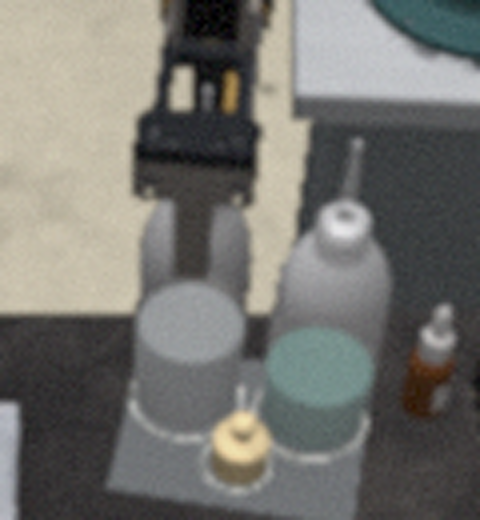

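The finger now stands in front of the cap, at pixel (192, 230) in the crop, with its tip at collar height. Next I close.

arm_command(steps=[[[0,0,0,0,0,0],[0,0,0,0,0,0],[0,0,0,0,0,0],[0,0,0,0,0,0],[0,0,0,0,0,0],[0,0,0,0,0,0],[0,0,0,0,0,0],[0,0,0,0,0,0]]], hand=0, grip_force=25)

```text
time: 8.75
tcp_pos: [0.4608, -0.2363, 0.1353]
tcp_rot: [180.0, 0.0, 86.5]
contact_force: [0.4, 0.3, -0.1]
opening: 0.439
grasp_force: 0.0
```

arm_command(steps=[[[0,0,0,0,0,0],[0,0,0,0,0,0],[0,0,0,0,0,0],[0,0,0,0,0,0],[0,0,0,0,0,0]]])

```text
time: 9.17
tcp_pos: [0.4604, -0.2363, 0.1353]
tcp_rot: [-180.0, 0.0, 86.5]
contact_force: [-2.2, 0.5, 1.2]
opening: 0.332
grasp_force: 25.0
```

The grip is on: opening 0.332, which is about 31 mm, at 25 N. Next I lift.

arm_command(steps=[[[0,0,-3,0,0,0],[0,0,-8,0,0,0],[0,0,-15,0,0,0],[0,0,-25,0,0,0],[0,0,-35,0,0,0],[0,0,-40,0,0,0],[0,0,-40,0,0,0],[0,0,-40,0,0,0]]])

```text
time: 9.83
tcp_pos: [0.4611, -0.2361, 0.1758]
tcp_rot: [179.9, 0.0, 86.5]
contact_force: [-0.5, 0.2, -4.4]
opening: 0.332
grasp_force: 25.0
```

```bash
python3 - <<'E'
from h import *
s=ctrl.state();print(s["tcp_pos"],s["contact_force"],s["opening"],s["grasp_force"])
rows((.5308,-.4605,.175,86.5),(.5308,-.4605,.137,86.5))
E
```

```text
[ 0.46107104 -0.23611615  0.17575122] [-0.54547154  0.20910463 -4.43091936] 0.33214014144680454 24.97656762599945
(0.5308, -0.4605, 0.175, 86.5) [-219.8, 83.1, 0.9] [0.1, 0.0, 0.0] rows>= 6.0
(0.5308, -0.4605, 0.137, 86.5) [-219.8, 83.1, 38.9] [0.1, 0.0, 0.0] rows>= 6.0
```

arm_command(steps=[[[-8,3,0,0,0,0],[-28,11,0,0,0,0],[-58,22,0,0,0,0],[-93,35,0,0,0,0],[-128,48,0,0,0,0],[-160,61,0,0,0,0],[-185,70,0,0,0,0],[-203,77,0,0,0,0]]])

```text
time: 10.5
tcp_pos: [0.5246, -0.4473, 0.1739]
tcp_rot: [-179.9, 0.1, 86.4]
contact_force: [0.0, -0.3, -3.8]
opening: 0.33
grasp_force: 25.0
```

arm_command(steps=[[[-10,4,0,0,0,0],[-15,5.5,0,0,0,0],[-17,6,0,0,0,0],[-17,6,10,0,0,0],[-17,6,20,0,0,0],[-17,6,28,0,0,0],[-17,6,34,0,0,0],[-17,6,34,0,0,0]]])

```text
time: 11.17
tcp_pos: [0.5298, -0.4591, 0.1392]
tcp_rot: [-179.9, -0.1, 86.6]
contact_force: [-0.1, 0.9, -4.3]
opening: 0.334
grasp_force: 25.0
```

arm_command(steps=[[[-0.5,0,1,0,0,0],[-1,1,2,0,0,0],[-1,1,3,0,0,0],[-1,1,4,0,0,0],[-1,1,5,0,0,0],[-1,1,5,0,0,0]]])

```text
time: 11.67
tcp_pos: [0.5312, -0.4619, 0.1364]
tcp_rot: [180.0, 0.0, 86.5]
contact_force: [0.3, 0.1, -4.4]
opening: 0.329
grasp_force: 25.0
```

arm_command(steps=[[[0,0,0.5,0,0,0],[0,0,1,0,0,0],[0,0,1.5,0,0,0],[0,0,2,0,0,0],[0,0,2,0,0,0]]])

```text
time: 12.08
tcp_pos: [0.5313, -0.4624, 0.1353]
tcp_rot: [179.9, 0.1, 86.5]
contact_force: [-1.0, 1.1, 1.6]
opening: 0.333
grasp_force: 25.0
```

The bottle is down on the plate: the force went from −4.4 to +1.6 N. I'll release it.

arm_command(steps=[[[0,0,-0.5,0,0,0],[0,0,-0.5,0,0,0],[0,0,-0.5,0,0,0],[0,0,-0.5,0,0,0],[0,0,-0.5,0,0,0],[0,0,-0.5,0,0,0],[0,0,-0.5,0,0,0],[0,0,-0.5,0,0,0]]], hand=100)

```text
time: 12.75
tcp_pos: [0.5312, -0.462, 0.1349]
tcp_rot: [180.0, 0.0, 86.5]
contact_force: [0.1, 0.3, -0.3]
opening: 0.891
grasp_force: 0.0
```

arm_command(steps=[[[0,0,-5,0,0,0],[0,0,-20,0,0,0],[0,0,-45,0,0,0],[0,0,-75,0,0,0],[0,0,-100,0,0,0],[0,0,-110,0,0,0],[0,0,-110,0,0,0],[0,0,-110,0,0,0]]])

```text
time: 13.42
tcp_pos: [0.5312, -0.4617, 0.245]
tcp_rot: [179.9, 0.0, 86.5]
contact_force: [-0.9, -0.2, -0.4]
opening: 1.0
grasp_force: 0.0
```

```bash
python3 - <<'E'
from h import *
s=ctrl.state();print(s["tcp_pos"],s["contact_force"],s["opening"],s["joint_positions"])
for n in("tall_bottle","short_bottle"):
    ctrl.snapshot("scene");print(n,[(np.round(d["box"],1).tolist(),round(d["p"],2)) for d in ctrl.search_frame("scene",n)[:2]])
# offset scale: box bottom of tall start vs expectation
rows((.4720,-.1545,.245,86.5),(.4720,-.1545,.119,86.5))
E
```

```text
[ 0.53119194 -0.46172513  0.2450486 ] [-0.90488979 -0.15671348 -0.36957614] 1.000375185789244 [  7.86860435  35.36831599  49.01774172  81.4432465  -26.89548402
  75.23602052  54.93066437]
tall_bottle [([186.8, 150.5, 35.8, 72.8], 0.71)]
short_bottle [([315.4, 136.6, 35.2, 82.2], 0.74), ([294.2, 172.0, 13.3, 17.0], 0.74)]
(0.472, -0.1545, 0.245, 86.5) [302.5, -77.2, -1.4] [-0.1, -0.1, 0.0] rows>= 8.0
(0.472, -0.1545, 0.119, 86.5) [302.3, -76.9, 124.6] [-0.1, -0.1, 0.0] rows>= 9.0
```

arm_command(steps=[[[20,-5,0,0,0,0],[58,-15,0,0,0,0],[98,-25,0,0,0,0],[138,-35,0,0,0,0],[178,-45,0,0,0,0],[216,-55,0,0,0,0],[252,-64,0,0,0,0],[280,-71,0,0,0,0]]])

```text
time: 14.28
tcp_pos: [0.4761, -0.1747, 0.2436]
tcp_rot: [-179.9, -0.0, 86.7]
contact_force: [0.1, 0.5, 0.7]
opening: 0.998
grasp_force: 0.0
```

arm_command(steps=[[[12,-4,0,0,0,0],[20,-6,5,0,0,0],[22,-6,25,0,0,0],[22,-6,50,0,0,0],[22,-6,75,0,0,0],[22,-6,95,0,0,0],[22,-6,110,0,0,0],[22,-6,110,0,0,0]]])

```text
time: 14.95
tcp_pos: [0.4699, -0.1561, 0.1314]
tcp_rot: [-179.6, 0.1, 86.4]
contact_force: [-1.3, 0.0, 0.1]
opening: 1.0
grasp_force: 0.0
```

arm_command(steps=[[[0,0,4,0,0,0],[0,0,9,0,0,0],[0,0,14,0,0,0],[0,0,16,0,0,0],[0,0,16,0,0,0],[0,0,16,0,0,0]]])

```text
time: 15.45
tcp_pos: [0.4729, -0.1559, 0.119]
tcp_rot: [179.9, 0.0, 86.5]
contact_force: [-0.0, 0.4, 0.3]
opening: 1.0
grasp_force: 0.0
```

arm_command(steps=[[[1,0,1,0,0,0],[2,0,1.5,0,0,0],[2,0,1.5,0,0,0],[2,0,1.5,0,0,0],[2,0,1.5,0,0,0],[2,0,1.5,0,0,0],[2,0,1.5,0,0,0],[2,0,1.5,0,0,0]]], hand=0, grip_force=25)

```text
time: 16.12
tcp_pos: [0.4728, -0.1539, 0.1173]
tcp_rot: [180.0, 0.0, 86.5]
contact_force: [0.2, 0.3, 0.2]
opening: 0.445
grasp_force: 0.0
```

arm_command(steps=[[[0,0,0,0,0,0],[0,0,0,0,0,0],[0,0,0,0,0,0],[0,0,0,0,0,0],[0,0,0,0,0,0],[0,0,0,0,0,0]]])

```text
time: 16.62
tcp_pos: [0.4728, -0.1539, 0.1173]
tcp_rot: [180.0, 0.0, 86.5]
contact_force: [-0.7, 0.5, -0.1]
opening: 0.33
grasp_force: 25.0
```

arm_command(steps=[[[0,0,-3,0,0,0],[0,0,-8,0,0,0],[0,0,-15,0,0,0],[0,0,-25,0,0,0],[0,0,-35,0,0,0],[0,0,-40,0,0,0],[0,0,-40,0,0,0],[0,0,-40,0,0,0]]])

```text
time: 17.28
tcp_pos: [0.4731, -0.1536, 0.1577]
tcp_rot: [179.9, 0.0, 86.6]
contact_force: [0.2, -0.0, -1.7]
opening: 0.337
grasp_force: 25.0
```

```bash
python3 - <<'E'
from h import *
s=ctrl.state();print(s["tcp_pos"],s["contact_force"],s["opening"],s["grasp_force"])
rows((.526,-.379,.158,86.5))
E
```

```text
[ 0.47306419 -0.15361179  0.15771534] [ 0.19707675 -0.02369774 -1.69120354] 0.3369529606094104 24.999360144138336
(0.526, -0.379, 0.158, 86.5) [-221.8, 66.4, -0.2] [0.1, 0.0, 0.1] rows>= 6.0
```

arm_command(steps=[[[0,0,-10,0,0,0],[0,0,-25,0,0,0],[-8,2,-35,0,0,0],[-30,9,-38,0,0,0],[-62,19,-38,0,0,0],[-97,29,-38,0,0,0],[-132,40,-38,0,0,0],[-164,49,-38,0,0,0]]])

```text
time: 17.95
tcp_pos: [0.5121, -0.323, 0.1956]
tcp_rot: [180.0, 0.1, 86.6]
contact_force: [0.6, -0.4, -2.0]
opening: 0.333
grasp_force: 25.0
```

arm_command(steps=[[[-25,8,0,0,0,0],[-43,13,0,0,0,0],[-54,16,0,0,0,0],[-57.5,17,10,0,0,0],[-57.5,17,28,0,0,0],[-57.5,17,46,0,0,0],[-57.5,17,62,0,0,0],[-57.5,17,70,0,0,0]]])

```text
time: 18.62
tcp_pos: [0.5244, -0.3764, 0.1226]
tcp_rot: [-179.8, -0.1, 86.6]
contact_force: [-0.6, -0.4, -2.2]
opening: 0.333
grasp_force: 25.0
```

arm_command(steps=[[[0,0,1,0,0,0],[0,0,2,0,0,0],[0,0,3,0,0,0],[0,0,4,0,0,0],[0,0,5,0,0,0],[0,0,5,0,0,0]]])

```text
time: 19.12
tcp_pos: [0.5255, -0.379, 0.1208]
tcp_rot: [179.9, 0.0, 86.5]
contact_force: [0.1, -0.0, -2.2]
opening: 0.334
grasp_force: 25.0
```

arm_command(steps=[[[0,0,1,0,0,0],[0,0,2,0,0,0],[0,0,3,0,0,0],[0,0,3.5,0,0,0],[0,0,3.5,0,0,0]]])

```text
time: 19.53
tcp_pos: [0.5253, -0.3791, 0.1173]
tcp_rot: [180.0, 0.0, 86.5]
contact_force: [-1.8, 0.6, 2.2]
opening: 0.331
grasp_force: 25.0
```

arm_command(steps=[[[0,0,-0.5,0,0,0],[0,0,-0.5,0,0,0],[0,0,-0.5,0,0,0],[0,0,-0.5,0,0,0],[0,0,-0.5,0,0,0],[0,0,-0.5,0,0,0],[0,0,-0.5,0,0,0],[0,0,-0.5,0,0,0]]], hand=100)

```text
time: 20.2
tcp_pos: [0.5253, -0.3789, 0.1174]
tcp_rot: [180.0, 0.0, 86.5]
contact_force: [-0.4, 0.6, -0.1]
opening: 0.887
grasp_force: 0.0
```

arm_command(steps=[[[0,0,-5,0,0,0],[0,0,-20,0,0,0],[0,0,-45,0,0,0],[0,0,-75,0,0,0],[0,0,-100,0,0,0],[0,0,-125,0,0,0],[0,0,-130,0,0,0],[0,0,-130,0,0,0]]])

```text
time: 20.87
tcp_pos: [0.526, -0.38, 0.2505]
tcp_rot: [179.7, 0.1, 86.5]
contact_force: [-0.1, -0.4, 0.1]
opening: 1.001
grasp_force: 0.0
```

```bash
python3 - <<'E'
from h import *
np.set_printoptions(precision=4,suppress=True)
s=ctrl.state();print(s["tcp_pos"],s["contact_force"],s["opening"])
top=snap("top","t5");sc=snap("scene","s5")
for cam,im in(("top",top),("scene",sc)):
    hsv=cv2.cvtColor(im,cv2.COLOR_RGB2HSV); m=cv2.inRange(hsv,(15,60,90),(35,255,255))
    n,_,st,ce=cv2.connectedComponentsWithStats(m)
    for i in range(1,n):
        if st[i,4]>40: print(cam,"brass",ce[i],st[i],at(cam,*ce[i],.03),at(cam,*ce[i],.049))
for n in("tall_bottle","short_bottle"):
    print(n,[(np.round(d["box"],1).tolist(),round(d["p"],2)) for d in ctrl.search_frame("scene",n)[:2]])
A=cv2.resize(top[200:300,180:270],(540,600),interpolation=cv2.INTER_CUBIC)
B=cv2.resize(sc[90:210,160:340],(0,0),fx=3,fy=3)  
cv2.imwrite("pics/c7.png",np.hstack([cv2.resize(top[215:295,180:270],(405,360),interpolation=cv2.INTER_CUBIC),cv2.resize(sc[90:210,165:295],(390,360),interpolation=cv2.INTER_CUBIC)])[:,:,::-1])
E
```

```text
[ 0.526  -0.38    0.2505] [-0.0526 -0.3974  0.0936] 1.0012127726733062
top brass [409.238    4.6034] [391   0  43  13 353] [ 1.1299 -0.6771  0.03  ] [ 1.1192 -0.6709  0.049 ]
top brass [178.4485 126.9015] [159 106  39  41 660] [ 0.8095 -0.0831  0.03  ] [ 0.8039 -0.0862  0.049 ]
top brass [224.0878 243.0878] [218 237  14  14 148] [ 0.5166 -0.1987  0.03  ] [ 0.5156 -0.1999  0.049 ]
top brass [126.9022 262.2826] [116 260  22   7  92] [0.4715 0.0379 0.03  ] [0.4711 0.0329 0.049 ]
scene brass [424.2452  36.0516] [406  33  39   7 155] [-0.0735  0.2207  0.03  ] [-0.0451  0.2099  0.049 ]
scene brass [294.7553 171.6436] [288 163  14  18 188] [ 0.5204 -0.1995  0.03  ] [ 0.5354 -0.2007  0.049 ]
scene brass [ 12.6    256.9742] [  0 245  31  27 620] [ 0.7961 -0.8134  0.03  ] [ 0.8048 -0.8007  0.049 ]
scene brass [ 20.8988 283.502 ] [  0 275  37  14 247] [ 0.8552 -0.7715  0.03  ] [ 0.8625 -0.7598  0.049 ]
tall_bottle [([187.3, 143.4, 37.4, 85.8], 0.61)]
short_bottle [([222.2, 152.3, 32.1, 77.0], 0.56)]
```

View pics/c7.png

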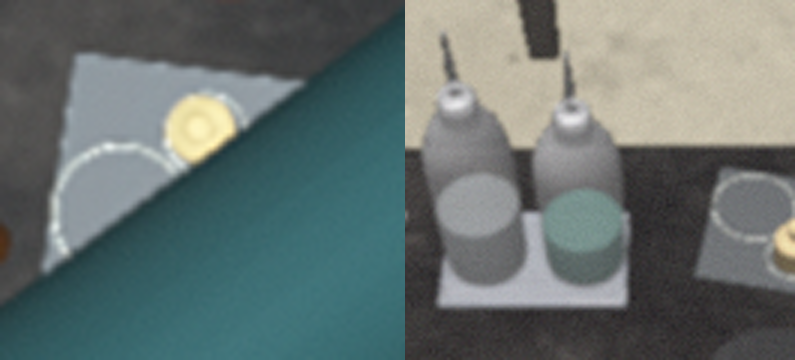

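Both bottles stand upright on the plate: their caps are at crop (457, 95) and (573, 112), and both feet are inside the plate edges. The weight is free at about (0.516, −0.200). I'll go to it next.

arm_command(steps=[[[8,-1,0,0,0,0],[30,-4,0,0,0,0],[62,-7,0,0,0,0],[97,-11,0,0,0,0],[130,-15,0,0,0,0],[157,-18,0,0,0,0],[174,-20,10,0,0,0],[179,-21,40,0,0,0]]])

```text
time: 21.73
tcp_pos: [0.5178, -0.1953, 0.2091]
tcp_rot: [179.7, -0.1, 86.8]
contact_force: [1.1, -0.7, -0.4]
opening: 0.998
grasp_force: 0.0
```

arm_command(steps=[[[0,0,35,0,0,0],[0,0,70,0,0,0],[0,0,105,0,0,0],[0,0,135,0,0,0],[0,0,160,0,0,0],[0,0,170,0,0,0],[0,0,170,0,0,0],[0,0,170,0,0,0]]])

```text
time: 22.4
tcp_pos: [0.5151, -0.1992, 0.0375]
tcp_rot: [-180.0, 0.1, 86.5]
contact_force: [-0.7, -0.9, 0.2]
opening: 0.997
grasp_force: 0.0
```

```bash
python3 - <<'E'
from h import *
s=ctrl.state();print(s["tcp_pos"],s["tcp_rot"],s["contact_force"],s["joint_positions"])
rows((.516,-.2,.0,86.5),(.516,-.2,-.02,86.5))
sc=snap("scene","s6")
print("+x tip for dz",[(dz,pix("scene",s["tcp_pos"]+[.046,0,dz]),pix("scene",s["tcp_pos"]+[.062,0,dz])) for dz in(0.03,.04,.05)])
cv2.imwrite("pics/c8.png",cv2.resize(sc[100:220,220:360],(630,540),interpolation=cv2.INTER_CUBIC)[:,:,::-1])
E
```

```text
[ 0.51509142 -0.19922922  0.03754253] [-1.79991315e+02  5.24706908e-02  8.65159116e+01] [-0.70935375 -0.87375885  0.22106455] [-14.78958527  33.80438251  42.36303778 113.63929285 -32.09087529
  44.75346288  42.88069534]
(0.516, -0.2, 0.0, 86.5) [-0.7, 1.0, 37.5] [-0.0, 0.1, 0.0] rows>= 1.0
(0.516, -0.2, -0.02, 86.5) [-0.7, 1.0, 57.5] [-0.0, 0.1, 0.0] rows>= 2.0
+x tip for dz [(0.03, array([295.81845468, 175.37771795]), array([295.75763538, 180.73746483])), (0.04, array([296.13529109, 172.80745175]), array([296.07693808, 178.18713002])), (0.05, array([296.45732212, 170.19504534]), array([296.40152524, 175.5945872 ]))]
```

View pics/c8.png

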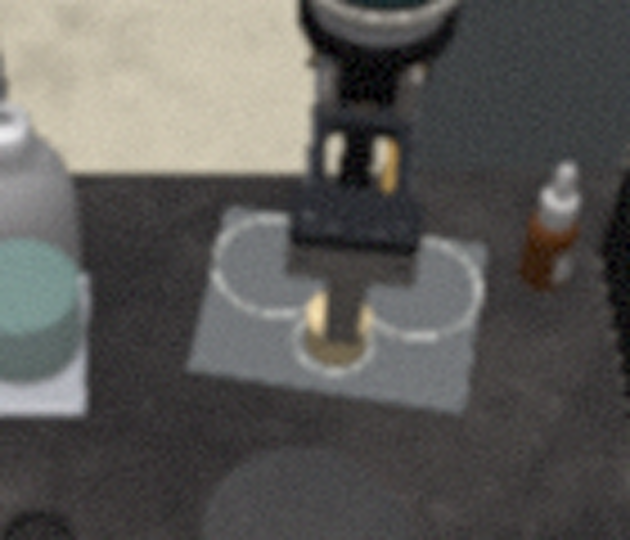

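The gripper straddles the weight: finger at crop (347, 300), weight at (338, 330). All the rings are visible. I'll lower in stages, watching the force.

arm_command(steps=[[[-1,1,8,0,0,0],[-2,1,18,0,0,0],[-2,1,28,0,0,0],[-2,1,38,0,0,0],[-2,1,46,0,0,0],[-2,1,50,0,0,0],[-2,1,50,0,0,0]]])

```text
time: 23.03
tcp_pos: [0.5151, -0.201, -0.014]
tcp_rot: [-179.9, 0.0, 86.5]
contact_force: [0.2, 0.1, 0.0]
opening: 0.999
grasp_force: 0.0
```

arm_command(steps=[[[0,0,2,0,0,0],[0,0,4,0,0,0],[0,0,6,0,0,0],[0,0,8,0,0,0],[0,0,10,0,0,0],[0,0,10,0,0,0],[0,0,10,0,0,0]]])

```text
time: 23.62
tcp_pos: [0.516, -0.2011, -0.0228]
tcp_rot: [180.0, 0.0, 86.5]
contact_force: [-0.7, 0.2, -0.2]
opening: 1.0
grasp_force: 0.0
```

arm_command(steps=[[[0,0,2,0,0,0],[0,0,4,0,0,0],[0,0,6,0,0,0],[0,0,7,0,0,0],[0,0,7,0,0,0]]])

```text
time: 24.03
tcp_pos: [0.5158, -0.2011, -0.03]
tcp_rot: [-180.0, 0.0, 86.5]
contact_force: [-0.9, 0.0, 0.5]
opening: 1.0
grasp_force: 0.0
```

arm_command(steps=[[[0,0,1,0,0,0],[0,0,2,0,0,0],[0,0,3,0,0,0],[0,0,3,0,0,0]]])

```text
time: 24.37
tcp_pos: [0.516, -0.2011, -0.0329]
tcp_rot: [180.0, 0.0, 86.5]
contact_force: [0.7, -0.6, 0.2]
opening: 0.998
grasp_force: 0.0
```

arm_command(steps=[[[0,0,0,0,0,0],[0,0,0,0,0,0],[0,0,0,0,0,0],[0,0,0,0,0,0],[0,0,0,0,0,0],[0,0,0,0,0,0],[0,0,0,0,0,0],[0,0,0,0,0,0]]], hand=0, grip_force=20)

```text
time: 25.03
tcp_pos: [0.516, -0.2011, -0.0327]
tcp_rot: [180.0, 0.0, 86.5]
contact_force: [-0.1, 0.3, 0.6]
opening: 0.443
grasp_force: 0.0
```

arm_command(steps=[[[0,0,0,0,0,0],[0,0,0,0,0,0],[0,0,0,0,0,0],[0,0,0,0,0,0],[0,0,0,0,0,0]]])

```text
time: 25.45
tcp_pos: [0.5158, -0.201, -0.0327]
tcp_rot: [-180.0, 0.0, 86.5]
contact_force: [-1.2, -0.0, 1.6]
opening: 0.381
grasp_force: 20.0
```

arm_command(steps=[[[0,0,-3,0,0,0],[0,0,-8,0,0,0],[0,0,-18,0,0,0],[0,0,-30,0,0,0],[0,0,-40,0,0,0],[0,0,-45,0,0,0],[0,0,-45,0,0,0]]])

```text
time: 26.03
tcp_pos: [0.5173, -0.2014, 0.0141]
tcp_rot: [179.8, 0.0, 86.5]
contact_force: [0.3, 0.4, -1.1]
opening: 0.379
grasp_force: 20.0
```

```bash
python3 - <<'E'
from h import *
from scipy.optimize import minimize
np.set_printoptions(precision=4,suppress=True)
s=ctrl.state();print(s["tcp_pos"],s["contact_force"],s["opening"],s["grasp_force"])
# pads: maximise radial brightness contrast of a 114 mm circle at z=.01, in the first pictures
g={c:cv2.GaussianBlur(cv2.cvtColor(cv2.imread(f"pics/{c}0.png"),cv2.COLOR_BGR2Lab),(3,3),0).astype(float) for c in("top","scene")}
th=np.radians(np.arange(0,360,4))
def samp(cam,x,y,r,t,z):
    p=np.array([pix(cam,[x+r*np.cos(a),y+r*np.sin(a),z]) for a in t]).astype(np.float32)
    return cv2.remap(g[cam],p[None,:,0].copy(),p[None,:,1].copy(),cv2.INTER_LINEAR)[0]
def cost(v,cam,t): 
    return -np.abs(samp(cam,*v[:2],.053,t,.01).mean(0)-samp(cam,*v[:2],.061,t,.01).mean(0)).sum()-0*0
best={}
for cam,t in(("top",th[(np.cos(th)>-.3)]),("scene",th[np.cos(th)<-.2])):
    b=min(((cost((x,y),cam,t),x,y) for x in np.arange(.63,.666,.003) for y in np.arange(-.23,-.199,.003)))
    print(cam,b)
print([pix("scene",[.648,-.2128+k*.057,.01]) for k in(-1,0,1)],"obs 264.5 287.6 310.6")
print("net",at("top",231.8,190.5,.008))
E
```

```text
[ 0.5173 -0.2014  0.0141] [ 0.3122  0.4082 -1.0761] 0.378994676261681 19.998299563885666Traceback (most recent call last):
  File "<stdin>", line 15, in <module>
  File "<stdin>", line 15, in <genexpr>
  File "<stdin>", line 12, in cost
  File "<stdin>", line 9, in samp
  File "h.py", line 11, in pix
    c=ctrl.camera_info(cam); f=192/np.tan(np.radians(c["vfov"])/2)
ValueError: time passes only in moves, steps and waits
```

```bash
python3 - <<'E'
from h import *
np.set_printoptions(precision=4,suppress=True)
C=ctrl.camera_info("top");f=192/np.tan(np.radians(C["vfov"])/2);R=np.array(C["R"]);T=np.array(C["t"])
g=cv2.GaussianBlur(cv2.cvtColor(cv2.imread("pics/top0.png"),cv2.COLOR_BGR2Lab),(3,3),0).astype(np.float32)
th=np.radians(np.arange(0,360,4)); t=th[np.cos(th)>-.3]
def samp(x,y,r):
    X=np.c_[x+r*np.cos(t),y+r*np.sin(t),np.full(t.size,.01)]@R.T+T
    p=(X[:,:2]/X[:,2:]*f+[C["cx"],C["cy"]]).astype(np.float32)
    return cv2.remap(g,p[None,:,0].copy(),p[None,:,1].copy(),cv2.INTER_LINEAR)[0]
L=sorted((-np.abs((samp(x,y,.053)-samp(x,y,.061)).mean(0)).sum(),x,y) for x in np.arange(.63,.666,.002) for y in np.arange(-.23,-.199,.002))
print(np.array(L[:4]))
print(pix("scene",[.648,-.2128-.057,.01]),pix("scene",[.648,-.2128+.057,.01]),"obs 264.5 310.6")
print("net",at("top",231.8,190.5,.008))
rows((.648,-.213,.020,86.5))
E
```

```text
[[-19.8835   0.648   -0.212 ]
 [-19.6286   0.648   -0.214 ]
 [-19.119    0.646   -0.212 ]
 [-18.6337   0.646   -0.214 ]]
[264.055  217.4719] [311.9762 220.0229] obs 264.5 310.6
net [ 0.6499 -0.2164  0.008 ]
(0.648, -0.213, 0.02, 86.5) [-3.7, 131.2, -5.4] [0.2, 0.0, 0.0] rows>= 4.0
```

arm_command(steps=[[[0,5,0,0,0,0],[-1,20,0,0,0,0],[-2,42,0,0,0,0],[-2,66,0,0,0,0],[-3,90,0,0,0,0],[-4,110,0,0,0,0],[-4,124,0,0,0,0],[-4,132,0,0,0,0]]])

```text
time: 26.7
tcp_pos: [0.6492, -0.2126, 0.0113]
tcp_rot: [180.0, 0.0, 86.6]
contact_force: [-0.5, -0.5, -2.2]
opening: 0.381
grasp_force: 20.0
```

arm_command(steps=[[[0,0,0,0,0,0],[0,0,5,0,0,0],[0,0,13,0,0,0],[0,0,21,0,0,0],[0,0,28,0,0,0],[0,0,32,0,0,0],[0,0,32,0,0,0],[0,0,32,0,0,0]]])

```text
time: 27.37
tcp_pos: [0.6472, -0.2131, -0.02]
tcp_rot: [-180.0, 0.0, 86.5]
contact_force: [0.0, 0.2, -2.1]
opening: 0.382
grasp_force: 20.0
```

arm_command(steps=[[[0,1,1,0,0,0],[0,1,2,0,0,0],[0,1,3,0,0,0],[0,1,4,0,0,0],[0,1,5,0,0,0],[0,1,5,0,0,0],[0,1,5,0,0,0]]])

```text
time: 27.95
tcp_pos: [0.6485, -0.2132, -0.0247]
tcp_rot: [180.0, 0.0, 86.5]
contact_force: [0.9, 0.2, -2.4]
opening: 0.381
grasp_force: 20.0
```

arm_command(steps=[[[0,0,0.5,0,0,0],[0,0,1,0,0,0],[0,0,1.5,0,0,0],[0,0,1.5,0,0,0],[0,0,1.5,0,0,0]]])

```text
time: 28.37
tcp_pos: [0.6486, -0.2132, -0.026]
tcp_rot: [180.0, 0.0, 86.5]
contact_force: [-0.6, -0.0, -0.2]
opening: 0.378
grasp_force: 20.0
```

The force went from −2.2 to −0.2 N, so the weight is resting on the pads. I'll release it and rise.

arm_command(steps=[[[0,0,0,0,0,0],[0,0,0,0,0,0],[0,0,0,0,0,0],[0,0,0,0,0,0],[0,0,0,0,0,0],[0,0,0,0,0,0],[0,0,0,0,0,0],[0,0,0,0,0,0]]], hand=100)

```text
time: 29.03
tcp_pos: [0.6486, -0.2132, -0.0262]
tcp_rot: [180.0, 0.0, 86.5]
contact_force: [-0.6, -0.0, 0.0]
opening: 0.939
grasp_force: 0.0
```

arm_command(steps=[[[0,0,-5,0,0,0],[0,0,-25,0,0,0],[0,0,-60,0,0,0],[0,0,-100,0,0,0],[0,0,-140,0,0,0],[0,0,-180,0,0,0],[0,0,-220,0,0,0],[0,0,-260,0,0,0]]])

```text
time: 29.7
tcp_pos: [0.648, -0.2131, 0.2364]
tcp_rot: [180.0, 0.0, 86.5]
contact_force: [1.1, -0.6, 0.8]
opening: 0.998
grasp_force: 0.0
```

arm_command(steps=[[[0,0,-10,0,0,0],[0,0,-12,0,0,0],[0,0,-12,0,0,0],[0,0,-12,0,0,0]]])

```text
time: 30.03
tcp_pos: [0.6476, -0.2123, 0.244]
tcp_rot: [-179.9, -0.0, 86.5]
contact_force: [0.7, -0.3, -0.5]
opening: 0.999
grasp_force: 0.0
```

```bash
python3 - <<'E'
from h import *
np.set_printoptions(precision=4,suppress=True)
s=ctrl.state();print(s["tcp_pos"],s["contact_force"],s["opening"])
for cam in("top","scene"):
    im=snap(cam,cam[0]+"7"); 
    hsv=cv2.cvtColor(im,cv2.COLOR_RGB2HSV); m=cv2.inRange(hsv,(15,60,90),(35,255,255))
    n,_,st,ce=cv2.connectedComponentsWithStats(m)
    for i in range(1,n):
        if 30<st[i,4]<250 and 200<ce[i][0]<330: print(cam,"brass",ce[i],st[i],at(cam,*ce[i],.037))
print("expected",pix("top",[.648,-.213,.037]),pix("scene",[.648,-.213,.037]))
for n in("tall_bottle","short_bottle","big_weight"):
    print(n,[(np.round(d["box"],1).tolist(),round(d["p"],2)) for d in ctrl.search_frame("scene",n)[:2]])
rows((.5253,-.3791,.245,86.5))
E
```

```text
[ 0.6476 -0.2123  0.244 ] [ 0.7008 -0.341  -0.4881] 0.9985928016531767
top brass [234.5556 188.2222] [232 183   5  12  36] [ 0.6508 -0.2247  0.037 ]
scene brass [310.7759 109.    ] [309 102   5  15  58] [ 0.3004 -0.1574  0.037 ]
expected [229.8161 189.3914] [288.5767 212.6496]
tall_bottle [([187.9, 146.8, 34.2, 83.2], 0.75)]
short_bottle [([222.2, 151.5, 34.5, 73.4], 0.78)]
big_weight [([291.4, 217.3, 20.2, 17.6], 0.61)]
(0.5253, -0.3791, 0.245, 86.5) [-173.4, -112.3, -0.3] [-0.1, 0.0, 0.0] rows>= 5.0
```

arm_command(steps=[[[-10,-6,0,0,0,0],[-35,-22,0,0,0,0],[-68,-44,0,0,0,0],[-102,-66,0,0,0,0],[-134,-87,0,0,0,0],[-158,-102,0,0,0,0],[-171,-110,0,0,0,0],[-173,-112,0,0,0,0]]])

```text
time: 30.95
tcp_pos: [0.523, -0.3827, 0.2463]
tcp_rot: [180.0, 0.1, 86.2]
contact_force: [1.1, 0.0, -0.1]
opening: 0.999
grasp_force: 0.0
```

arm_command(steps=[[[0,0,0,0,0,0],[0,0,15,0,0,0],[0,0,40,0,0,0],[0,0,68,0,0,0],[0,0,93,0,0,0],[0,0,110,0,0,0],[0,0,116,0,0,0],[0,0,116,0,0,0]]])

```text
time: 31.62
tcp_pos: [0.5272, -0.3762, 0.1279]
tcp_rot: [-179.9, -0.1, 86.7]
contact_force: [-0.0, 0.1, 0.9]
opening: 0.999
grasp_force: 0.0
```

arm_command(steps=[[[0,0,4,0,0,0],[0,0,8,0,0,0],[0,0,11,0,0,0],[0,0,11,0,0,0],[0,0,11,0,0,0]]])

```text
time: 32.03
tcp_pos: [0.5265, -0.3791, 0.1193]
tcp_rot: [179.9, 0.0, 86.5]
contact_force: [0.1, -0.7, 0.2]
opening: 1.003
grasp_force: 0.0
```

arm_command(steps=[[[0,-1,1,0,0,0],[0,-1,2,0,0,0],[0,-1,2,0,0,0],[0,-1,2,0,0,0],[0,-1,2,0,0,0],[0,-1,2,0,0,0],[0,-1,2,0,0,0],[0,-1,2,0,0,0]]], hand=0, grip_force=25)

```text
time: 32.7
tcp_pos: [0.5253, -0.379, 0.1169]
tcp_rot: [180.0, 0.0, 86.5]
contact_force: [0.4, -0.2, 0.1]
opening: 0.443
grasp_force: 0.0
```

arm_command(steps=[[[0,0,0,0,0,0],[0,0,0,0,0,0],[0,0,0,0,0,0],[0,0,0,0,0,0],[0,0,0,0,0,0],[0,0,0,0,0,0]]])

```text
time: 33.2
tcp_pos: [0.5252, -0.3789, 0.1169]
tcp_rot: [180.0, 0.0, 86.5]
contact_force: [-0.5, -0.6, 0.3]
opening: 0.334
grasp_force: 25.0
```

arm_command(steps=[[[0,0,-3,0,0,0],[0,0,-8,0,0,0],[0,0,-15,0,0,0],[0,0,-25,0,0,0],[0,0,-35,0,0,0],[0,0,-40,0,0,0],[0,0,-40,0,0,0],[0,0,-40,0,0,0]]])

```text
time: 33.87
tcp_pos: [0.5255, -0.379, 0.1575]
tcp_rot: [179.9, 0.0, 86.5]
contact_force: [-0.0, 0.2, -2.2]
opening: 0.333
grasp_force: 25.0
```

```bash
python3 - <<'E'
from h import *
s=ctrl.state();print(s["tcp_pos"],s["contact_force"],s["opening"],s["grasp_force"])
np.set_printoptions(precision=4,suppress=True)
# refined ring fit in t5/scene s5 pictures: bright ring pixels of short bottle's ring
C=ctrl.camera_info("scene");f=192/np.tan(np.radians(C["vfov"])/2);R=np.array(C["R"]);T=np.array(C["t"])
g=cv2.imread("pics/s7.png",0).astype(np.float32);th=np.radians(np.arange(0,360,4))
def samp(x,y,r):
    X=np.c_[x+r*np.cos(th),y+r*np.sin(th),np.full(th.size,.003)]@R.T+T
    p=(X[:,:2]/X[:,2:]*f+[C["cx"],C["cy"]]).astype(np.float32)
    return cv2.remap(g,p[None,:,0].copy(),p[None,:,1].copy(),cv2.INTER_LINEAR)[0]
for n,a,b in(("short",.472,-.154),("tall",.460,-.235)):
    L=sorted((-np.minimum(samp(x,y,.0375),200).mean()+.5*samp(x,y,.030).mean()+.5*samp(x,y,.045).mean(),x,y) for x in np.arange(a-.012,a+.0121,.001) for y in np.arange(b-.01,b+.0101,.001))
    print(n,np.array(L[:4]))
rows((.4728,-.1539,.158,86.5))
E
```

```text
[ 0.52549892 -0.37898675  0.15747555] [-0.04524764  0.18289568 -2.15159544] 0.3327755363804617 24.999622106552124
short [[-30.9854   0.468   -0.153 ]
 [-30.7335   0.468   -0.154 ]
 [-30.2006   0.469   -0.153 ]
 [-30.1922   0.467   -0.153 ]]
tall [[-29.5217   0.457   -0.234 ]
 [-29.3491   0.457   -0.233 ]
 [-28.9758   0.456   -0.234 ]
 [-28.8152   0.456   -0.233 ]]
(0.4728, -0.1539, 0.158, 86.5) [221.5, -66.2, -0.8] [0.1, 0.0, 0.0] rows>= 6.0
```

arm_command(steps=[[[8,-2,0,0,0,0],[30,-9,0,0,0,0],[60,-18,0,0,0,0],[95,-29,0,0,0,0],[130,-40,0,0,0,0],[162,-50,0,0,0,0],[187,-57,0,0,0,0],[205,-63,0,0,0,0]]])

```text
time: 34.53
tcp_pos: [0.4735, -0.1666, 0.156]
tcp_rot: [-179.9, -0.1, 86.7]
contact_force: [0.6, -0.1, -1.5]
opening: 0.331
grasp_force: 25.0
```

arm_command(steps=[[[10,-3,0,0,0,0],[15,-5,0,0,0,0],[16.5,-5,0,0,0,0],[16.5,-5,10,0,0,0],[16.5,-5,20,0,0,0],[16.5,-5,28,0,0,0],[16.5,-5,34,0,0,0],[16.5,-5,34,0,0,0]]])

```text
time: 35.2
tcp_pos: [0.4694, -0.1543, 0.1209]
tcp_rot: [-179.8, 0.1, 86.4]
contact_force: [-0.1, 0.7, -3.2]
opening: 0.333
grasp_force: 25.0
```

arm_command(steps=[[[0,0,1,0,0,0],[0,0,2,0,0,0],[0,0,2,0,0,0],[0,0,2,0,0,0]]])

```text
time: 35.53
tcp_pos: [0.471, -0.1538, 0.121]
tcp_rot: [179.9, 0.0, 86.5]
contact_force: [0.6, 0.5, -2.4]
opening: 0.333
grasp_force: 25.0
```

arm_command(steps=[[[0,0,1,0,0,0],[0,0,2,0,0,0],[0,0,3,0,0,0],[0,0,4,0,0,0],[0,0,4,0,0,0]]])

```text
time: 35.95
tcp_pos: [0.4709, -0.1538, 0.1168]
tcp_rot: [180.0, 0.0, 86.5]
contact_force: [0.8, -0.3, -1.3]
opening: 0.335
grasp_force: 25.0
```

arm_command(steps=[[[0,0,0.5,0,0,0],[0,0,1,0,0,0],[0,0,1,0,0,0],[0,0,1,0,0,0]]])

```text
time: 36.28
tcp_pos: [0.4712, -0.1539, 0.1168]
tcp_rot: [179.9, -0.0, 86.5]
contact_force: [-2.7, 2.0, 9.4]
opening: 0.33
grasp_force: 25.0
```

arm_command(steps=[[[0,0,-0.5,0,0,0],[0,0,-0.5,0,0,0],[0,0,-0.5,0,0,0],[0,0,-0.5,0,0,0],[0,0,-0.5,0,0,0],[0,0,-0.5,0,0,0],[0,0,-0.5,0,0,0],[0,0,-0.5,0,0,0]]], hand=100)

```text
time: 36.95
tcp_pos: [0.4708, -0.1537, 0.1162]
tcp_rot: [180.0, 0.0, 86.5]
contact_force: [0.0, -0.0, 0.2]
opening: 0.889
grasp_force: 0.0
```

arm_command(steps=[[[0,0,-5,0,0,0],[0,0,-20,0,0,0],[0,0,-45,0,0,0],[0,0,-75,0,0,0],[0,0,-100,0,0,0],[0,0,-122,0,0,0],[0,0,-130,0,0,0],[0,0,-130,0,0,0]]])

```text
time: 37.62
tcp_pos: [0.472, -0.1539, 0.248]
tcp_rot: [179.8, -0.0, 86.5]
contact_force: [-0.1, 0.1, -1.0]
opening: 1.0
grasp_force: 0.0
```

```bash
python3 - <<'E'
from h import *
s=ctrl.state();print(s["tcp_pos"],s["contact_force"],s["opening"],s["grasp_force"])
rows((.5313,-.4622,.245,86.5))
E
```

```text
[ 0.47195794 -0.15387445  0.24798139] [-0.06080166  0.08945788 -1.00958966] 1.000208918890289 0.0
(0.5313, -0.4622, 0.245, 86.5) [-304.2, 77.8, 3.2] [0.2, -0.0, 0.0] rows>= 8.0
```

arm_command(steps=[[[-15,4,0,0,0,0],[-50,13,0,0,0,0],[-90,23,0,0,0,0],[-130,34,0,0,0,0],[-170,44,0,0,0,0],[-210,55,0,0,0,0],[-247,64,0,0,0,0],[-277,72,0,0,0,0]]])

```text
time: 38.28
tcp_pos: [0.5246, -0.4372, 0.2434]
tcp_rot: [-179.8, -0.0, 86.4]
contact_force: [1.0, -0.1, 0.5]
opening: 0.996
grasp_force: 0.0
```

arm_command(steps=[[[-17,4,0,0,0,0],[-26,7,0,0,0,0],[-27,7,5,0,0,0],[-27,7,25,0,0,0],[-27,7,50,0,0,0],[-27,7,75,0,0,0],[-27,7,93,0,0,0],[-27,7,100,0,0,0]]])

```text
time: 38.95
tcp_pos: [0.5305, -0.458, 0.1423]
tcp_rot: [-179.8, -0.2, 86.6]
contact_force: [0.1, -0.3, 0.2]
opening: 1.001
grasp_force: 0.0
```

arm_command(steps=[[[0,0,3,0,0,0],[0,0,7,0,0,0],[0,0,9,0,0,0],[0,0,9,0,0,0],[0,0,9,0,0,0]]])

```text
time: 39.37
tcp_pos: [0.5316, -0.4622, 0.1384]
tcp_rot: [179.9, 0.1, 86.5]
contact_force: [-0.6, 0.1, -0.3]
opening: 1.001
grasp_force: 0.0
```

arm_command(steps=[[[0,0,1,0,0,0],[0,0,2,0,0,0],[0,0,3,0,0,0],[0,0,3,0,0,0],[0,0,3,0,0,0],[0,0,3,0,0,0],[0,0,3,0,0,0],[0,0,3,0,0,0]]], hand=0, grip_force=25)

```text
time: 40.03
tcp_pos: [0.5312, -0.462, 0.1345]
tcp_rot: [180.0, 0.0, 86.5]
contact_force: [0.5, -0.4, -0.0]
opening: 0.442
grasp_force: 0.0
```

arm_command(steps=[[[0,0,0,0,0,0],[0,0,0,0,0,0],[0,0,0,0,0,0],[0,0,0,0,0,0],[0,0,0,0,0,0],[0,0,0,0,0,0]]])

```text
time: 40.53
tcp_pos: [0.5309, -0.462, 0.1345]
tcp_rot: [-180.0, 0.0, 86.5]
contact_force: [-1.0, 0.3, 0.5]
opening: 0.329
grasp_force: 25.0
```

arm_command(steps=[[[0,0,-3,0,0,0],[0,0,-8,0,0,0],[0,0,-15,0,0,0],[0,0,-25,0,0,0],[0,0,-35,0,0,0],[0,0,-40,0,0,0],[0,0,-40,0,0,0],[0,0,-40,0,0,0]]])

```text
time: 41.2
tcp_pos: [0.5314, -0.462, 0.175]
tcp_rot: [179.9, 0.0, 86.5]
contact_force: [0.3, 1.0, -4.9]
opening: 0.328
grasp_force: 25.0
```

```bash
python3 - <<'E'
from h import *
s=ctrl.state();print(s["tcp_pos"],s["contact_force"],s["opening"],s["grasp_force"])
rows((.459,-.2362,.175,86.5))
E
```

```text
[ 0.53142003 -0.46203775  0.1750198 ] [ 0.29832861  0.98837172 -4.89172439] 0.328051818173481 24.991109669208527
(0.459, -0.2362, 0.175, 86.5) [221.0, -85.9, -0.3] [0.1, 0.0, 0.0] rows>= 6.0
```

arm_command(steps=[[[8,-3,0,0,0,0],[30,-12,0,0,0,0],[60,-23,0,0,0,0],[95,-37,0,0,0,0],[130,-51,0,0,0,0],[162,-63,0,0,0,0],[187,-73,0,0,0,0],[205,-80,0,0,0,0]]])

```text
time: 41.87
tcp_pos: [0.4622, -0.2483, 0.1734]
tcp_rot: [-179.9, -0.2, 86.7]
contact_force: [1.2, -0.4, -4.0]
opening: 0.333
grasp_force: 25.0
```

arm_command(steps=[[[10,-4,0,0,0,0],[15,-5.5,0,0,0,0],[16,-6,0,0,0,0],[16,-6,10,0,0,0],[16,-6,20,0,0,0],[16,-6,28,0,0,0],[16,-6,34,0,0,0],[16,-6,36,0,0,0]]])

```text
time: 42.53
tcp_pos: [0.4576, -0.2366, 0.1366]
tcp_rot: [-179.9, 0.0, 86.5]
contact_force: [-0.1, 0.9, -4.5]
opening: 0.332
grasp_force: 25.0
```

arm_command(steps=[[[0,0,0.5,0,0,0],[0,0,1,0,0,0],[0,0,1,0,0,0],[0,0,1,0,0,0]]])

```text
time: 42.87
tcp_pos: [0.459, -0.2364, 0.1376]
tcp_rot: [179.9, 0.0, 86.5]
contact_force: [0.4, -0.2, -3.6]
opening: 0.331
grasp_force: 25.0
```

arm_command(steps=[[[0,0,1,0,0,0],[0,0,2,0,0,0],[0,0,3,0,0,0],[0,0,3,0,0,0],[0,0,3,0,0,0]]])

```text
time: 43.28
tcp_pos: [0.4588, -0.2362, 0.1343]
tcp_rot: [180.0, 0.0, 86.5]
contact_force: [-0.4, -0.5, -4.5]
opening: 0.333
grasp_force: 25.0
```

arm_command(steps=[[[0,0,0.3,0,0,0],[0,0,0.6,0,0,0],[0,0,0.6,0,0,0],[0,0,0.6,0,0,0]]])

```text
time: 43.62
tcp_pos: [0.459, -0.2365, 0.1343]
tcp_rot: [179.9, 0.0, 86.5]
contact_force: [-2.9, 1.4, 6.9]
opening: 0.33
grasp_force: 25.0
```

The bottle is seated. I'll release it, rise clear and move aside so I can check.

arm_command(steps=[[[0,0,-0.5,0,0,0],[0,0,-0.5,0,0,0],[0,0,-0.5,0,0,0],[0,0,-0.5,0,0,0],[0,0,-0.5,0,0,0],[0,0,-0.5,0,0,0],[0,0,-0.5,0,0,0],[0,0,-0.5,0,0,0]]], hand=100)

```text
time: 44.28
tcp_pos: [0.4588, -0.2362, 0.1342]
tcp_rot: [180.0, 0.0, 86.5]
contact_force: [0.1, 0.1, 1.0]
opening: 0.889
grasp_force: 0.0
```

arm_command(steps=[[[0,0,-5,0,0,0],[0,0,-20,0,0,0],[0,0,-45,0,0,0],[0,0,-75,0,0,0],[0,0,-105,0,0,0],[0,0,-135,0,0,0],[0,0,-160,0,0,0],[0,0,-170,0,0,0]]])

```text
time: 44.95
tcp_pos: [0.46, -0.2372, 0.3077]
tcp_rot: [179.7, 0.0, 86.5]
contact_force: [0.3, -0.2, 0.4]
opening: 0.999
grasp_force: 0.0
```

arm_command(steps=[[[-10,0,0,0,0,0],[-40,0,0,0,0,0],[-80,0,0,0,0,0],[-120,0,0,0,0,0],[-160,0,0,0,0,0],[-200,0,0,0,0,0],[-240,0,0,0,0,0],[-270,0,0,0,0,0]]])

```text
time: 45.62
tcp_pos: [0.4408, -0.5085, 0.3029]
tcp_rot: [-179.9, 0.0, 86.4]
contact_force: [-1.1, 1.0, 1.0]
opening: 0.999
grasp_force: 0.0
```

arm_command(steps=[[[-25,0,0,0,0,0],[-45,0,0,0,0,0],[-55,0,0,0,0,0],[-55,0,0,0,0,0],[-55,0,0,0,0,0],[-55,0,0,0,0,0]]])

```text
time: 46.12
tcp_pos: [0.4399, -0.5591, 0.3042]
tcp_rot: [180.0, -0.0, 86.6]
contact_force: [0.5, 1.0, 0.2]
opening: 0.999
grasp_force: 0.0
```

```bash
python3 - <<'E'
from h import *
np.set_printoptions(precision=4,suppress=True)
s=ctrl.state();print(s["tcp_pos"],s["contact_force"],s["opening"])
top=snap("top","t9");sc=snap("scene","s9")
cv2.imwrite("pics/c9.png",np.hstack([cv2.resize(top[145:295,150:270],(400,500),interpolation=cv2.INTER_CUBIC),cv2.resize(sc[90:230,245:357],(400,500),interpolation=cv2.INTER_CUBIC)])[:,:,::-1])
hsv=cv2.cvtColor(top,cv2.COLOR_RGB2HSV); m=cv2.inRange(hsv,(15,60,90),(35,255,255))
n,_,st,ce=cv2.connectedComponentsWithStats(m)
for i in range(1,n):
    if 30<st[i,4]<250 and 200<ce[i][0]<330: print("brass",ce[i],st[i],at("top",*ce[i],.037))
E
```

```text
[ 0.4399 -0.5591  0.3042] [0.5207 1.0451 0.2035] 0.9994889467677848
brass [229.2073 189.1658] [222 182  15  16 193] [ 0.6486 -0.2115  0.037 ]
```

View pics/c9.png

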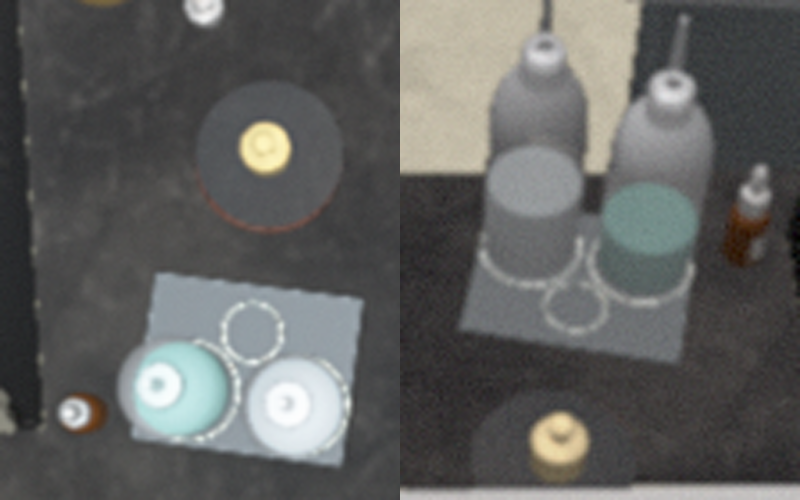

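```bash
python3 - <<'E'
from h import *
for cam,a,b in(("scene","scene0","s9"),("top","top0","t9")):
    A=cv2.imread(f"pics/{a}.png",0);B=cv2.imread(f"pics/{b}.png",0)
    for n,(x,y) in {"tall":(.4605,-.235),"short":(.472,-.154)}.items():
        u,v=pix(cam,[x,y,.10]).round().astype(int); p=pix(cam,[x,y,.1]);J=np.c_[pix(cam,[x+.01,y,.1])-p,pix(cam,[x,y+.01,.1])-p]/10
        h,w=(20,14) if cam=="scene" else (16,16)
        T=cv2.resize(A[v-h:v+h,u-w:u+w],None,fx=4,fy=4,interpolation=cv2.INTER_CUBIC);S=cv2.resize(B[v-h-8:v+h+8,u-w-8:u+w+8],None,fx=4,fy=4,interpolation=cv2.INTER_CUBIC)
        r=cv2.matchTemplate(S,T,cv2.TM_CCOEFF_NORMED);_,m,_,l=cv2.minMaxLoc(r);d=np.array(l)/4-8
        print(cam,n,"px",d,"mm xy",np.linalg.solve(J,d).round(1),round(m,3))
E
```

```text
scene tall px [0. 0.] mm xy [0. 0.] 0.989
scene short px [ 0.  -0.5] mm xy [-1.6  0. ] 0.988
top tall px [0. 0.] mm xy [-0. -0.] 0.987
top short px [0.  0.5] mm xy [-1.1 -0. ] 0.99
```

Both bottles are back within about 2 mm of where they started. The weight stands upright on the centre of the pads at (0.6486, −0.2115). The dropper is in place, and nothing in the pictures shows the bystanders disturbed. I'll hand in.

```bash
python3 -c "
from plant import ctrl
print(ctrl.hand_in())"
```

```text
the job is handed in; nothing more can be done
None
```

The job is done and handed in at about 46 s: the big weight stands upright on the pads within about 2 mm of centre, and both bottles are back on their own rings within about 2 mm, moved in the order you asked.

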